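# Latch the dish carrier and hold it up level

## Robot

A 7-joint arm with a two-finger parallel gripper is mounted at the origin on a cart in front of the work surface, level with it; the furniture and walls round the work are solid. World frame = base frame: x ahead of the robot, y to its left, z up, the work surface at z = 0. Lengths are in m, angles in rad, forces in N, time in s.
With the tool pointing down it reaches from about 0.425 to 0.95 m from the base axis. Payload 4.7 kg.
Tool frame: the origin (TCP) lies on the centre line of the jaws, within the pads' length; the fingertips stand 11 mm ahead of it and the grasp point (between the pads) lies 8 mm behind it; z points along the fingers, y is the line along which they close (so a half turn about z gives the same grasp; the last joint's range is limited). The gripper opens to 87 mm and grips with 3 to 60 N. Pads are 19 mm wide; open, the fingers measure 117 mm over their backs; the gripper's body (75 mm by 190 mm) begins 51 mm behind the grasp point.
Start: joints at [1.27, 0.469, -0.049, 1.532, 0.024, 1.141, -0.082], TCP at [0.181, -0.65, 0.234] pointing down, gripper open.
Joint ranges: [-2.59, 2.59], [-0.33, 1.99], [-1.39, 1.29], [0.1, 2.45], [-1.04, 4.18], [0.21, 1.99], [-2.66, 2.66]. Speed limits (rad/s): [2.57, 2.57, 3.14, 3.14, 3.14, 3.14, 3.14].

## Interface

Orientations are given as a unit quaternion [x, y, z, w].
In Python, from station import state, grab_frame, camera_info, finish_job gives the robot as it stands.
- The arm moves only by the shell command python3 -m pendant 'ROWS' [FORCE]. ROWS is JSON, a list of rows, each a list of 7 numbers: the shift along the tool's x, y, z in units of 40 mm (1.0 is 40 mm), then the turn, a rotation vector about the tool's x, y, z in units of 6 degrees (1.0 is 6 degrees), then the finger opening in mm, from 0 to 87. In form: [[tx, ty, tz, ax, ay, az, grip], ...]. A call has 1 to 20 rows; each row shifts and turns the commanded pose from where the row before left it, along the tool's axes as they then stand; what a row does not reach is not made up. A row lasts 1/10 s, in which the tool goes at most 50 mm and 8.59 degrees, less where a joint would pass 70% of its speed; a pose out of reach is approached as far as the arm can. A call is refused whole if a number of a shift passes 1 or a number of a turn 1, either way. A call with a gripper value outside its range is refused whole. The fingers move at their own pace and stop on an object; FORCE is the grip in N (left out, the last holds). Time passes only in rows, so rows that do not move let the fingers close. It gives the time, the measured TCP pose, the force, the opening and the grip force at its end, in the units of the state.
- state(): the state, without advancing time (a new reading comes with each control period).
- grab_frame(name): name is "side" or "top" or "wrist"; returns the picture (420x560x3 uint8, blue, green, red); there is no depth.
- camera_info(name): a dict with "vfov" (degrees; the focal length in pixels is half the picture's height over the tangent of half this angle, whatever the lens; pixels are square), "cx", "cy" (the principal point, pixels), "camera_from_world" (4x4, takes a point from world to camera coordinates); the wrist camera has in their place "T_tool_cam" (4x4, takes a point from camera to tool coordinates, whose origin is the TCP and whose axes are the flange's). Camera axes: x right, y down, z forward; pixel columns grow to the right and rows downward; lengths in m; the calibration is good to about 2 mm. A picture is of the moment at which its call begins: read the wrist's pose just before it. camera_info takes no time and is no camera call.
- finish_job(): hands the job in; it is judged then, once.
The state is a dict: "time_s": time; "joints": joint angles; "qvel": joint speeds; "joint_efforts": joint torques, N m; "tcp_pos": TCP position; "tool_rot": TCP orientation; "wrist_force": force on the tool from outside, world axes, zero at the start; "ft_torque": the same for the moment, N m; "finger_gap": opening from 0.0 (shut) to 1.0 (fully open); "gripper_force": force on a finger pad.
Only numpy, scipy, OpenCV 4.12 (cv2) and the standard library are available. Lean on these libraries where they do the work, as an engineer would, in place of code of your own. Each camera call takes 0.05 s, during which the arm holds its last target. There are 200 camera calls.

## Task

Turn the turnbutton on the end of the dish carrier a quarter turn (counter-clockwise seen from above), until its bar lies lengthwise over the edge of the clear lid and locks it. Then lift the carrier by the black handle on its lid, straight up to about 15 cm above the table, and finish while holding it there, steady and level, touching nothing else; it is not put down or let go. Keep the carrier level and its lid shut all the way, and leave the jars and slide case where they are.

Things in the scene. Friction and masses are not known exactly. Their poses are not given: they have to be found in the camera images.
- carrier: White tray 116 x 104 x 44 mm with a clear flat lid over one glass dish; 0.52 to 0.66 kg in all, loose on the table. Origin: centre of the underside (the weight hangs close to the vertical through it). -x points to the end with the turnbutton, on an ear 50 mm wide jutting out 27 mm; +x to the lid's hinge; z up. Top of the lid 49.5 mm above the underside
- handle (a point): Middle of the handle's black grip bar, across the middle of the lid: 96 mm long along the carrier's y, 14 mm wide (x), 14 mm high; this point is 99.5 mm above the carrier's underside, right above its origin. 43 mm free under the bar, between two posts 76 mm apart. Pulled while the turnbutton is not over the lid, the handle opens the lid
- turnbutton (a joint): angle of the turnbutton about its upright pivot, counter-clockwise seen from above: near 0 its bar lies across the carrier (along the carrier's y, lid free), at 1.57 (end stop) it lies along the carrier's x with one end over the lid (lid locked). It has light friction (about 0.03 Nm) and stays where it is left
- fin (a point): Black grip fin of the turnbutton, on the pivot, 70 mm from the carrier's origin to its -x end, 67 mm above its underside. Fin 36 mm long, 10 wide, 17 high, on and along a flat steel bar 56 x 14 x 6 mm. The point is 9 mm above the top of the bar, 8 mm below the top of the fin. Its y axis runs along bar and fin, x across, z up
- lid (a joint): opening angle of the clear lid about its hinge at the carrier's +x end; 0 is shut, grows as the turnbutton end rises; when locked it can rise 0.03 at most
- jar_03: bystander, loose: brown specimen jar 36 mm wide, 79 mm high, standing in the white perforated tray left of the carrier; origin at the centre of its underside
- jar_05: bystander, loose: brown specimen jar 36 mm wide, 79 mm high, standing in the white perforated tray left of the carrier; origin at the centre of its underside
- slide_case: bystander, loose: flat slide case 73 x 86 x 20 mm beyond the perforated tray; origin at the centre of its underside
- pipette_stand: fixed stand of pipettes beyond the carrier, about 14 cm high, its near edge at x 0.54 m, between y -0.21 and 0.03 m (robot frame)
- magnifier_lamp: fixed obstacle on the left (robot frame, m): its arm, 3 cm thick, stays at y 0.22, rises from the clamp at x 0.33, z 0 back to x 0.17, z 0.33, then forward to x 0.54, z 0.57; ring head 16 cm wide at x 0.56 to 0.77, z 0.55. Pass above it when coming from the left. Beyond it a shelf rack fills x 0.33 to 0.70, y 0.44 to 0.87 up to z 0.66

How it is judged:
On the way, in this order (a step that is already met when the one before it is completed fails the run):
1. the turnbutton is turned over the shut lid while the carrier stands on the table (value of joint turnbutton above 1.2 rad and value of joint lid below 0.04 rad and height (world z) of carrier below 0.01 m), for 0.2 s.
2. the locked carrier is up in the air, level (height (world z) of carrier above 0.1 m and angle between carrier's own z axis and vertical below 0.14 rad and value of joint turnbutton above 1.2 rad), for 0.5 s.
At the end, for the whole second after the job is handed in: Carrier held in the gripper, underside 10 to 22 cm above the table, origin under 24 cm from its start, tilt under 8 degrees, at rest (3 cm/s, 0.2 rad/s), turnbutton beyond 1.2 rad over the lid, lid shut (under 0.06 rad), no bystander or stand touching it (all of step 2 and value of joint lid below 0.06 rad and height (world z) of carrier below 0.22 m and distance of carrier from where it was at the start of the episode below 0.24 m and linear speed of carrier below 0.03 m/s and angular speed of carrier below 0.2 rad/s and contact force between the fingers and carrier above 3 N and contact force between carrier and jar_03 below 0.3 N and contact force between carrier and jar_05 below 0.3 N and contact force between carrier and slide_case below 0.3 N and contact force between carrier and pipette_stand below 0.3 N); the arm keeps its last pose, push and grip.
It fails at once if the carrier is lifted before the lid is locked (height (world z) of carrier above 0.02 m and value of joint turnbutton below 1 rad).
It fails at once if the lid comes open (value of joint lid above 0.15 rad).
It fails at once if the carrier is tipped (angle between carrier's own z axis and vertical above 0.3 rad).
It fails at once if a bystander is disturbed (distance of any of jar_03, jar_05, slide_case from where it was at the start of the episode above 0.03 m).
It also fails if it takes over 61 s, if anything falls off the work surface, if the arm or the gripper's body presses on something with over 40 N, if the wrist force passes 120 N, or if a joint passes its speed limit or range.

## Working session

There is one attempt and no reset: what is moved stays moved. The work goes in short steps, Python scripts to look and compute and a shell command to move; the robot and the scene stay as the last step left them, time stands still between calls to the robot, and variables do not carry over. Pictures are saved under pics/ and viewed, at most 10 in all, crops included, and the job is handed in when it is done.

```bash
mkdir -p pics
python3 - <<'E'
from station import *
import cv2,numpy as np
s=state();print(s['time_s'],s['tcp_pos'],s['tool_rot'],s['finger_gap'])
for n in('side','top'):
    c=camera_info(n);print(n,c['vfov'],c['cx'],c['cy'],np.round(c['camera_from_world'],3).tolist())
    cv2.imwrite(f'pics/{n}0.png',grab_frame(n))
print(camera_info('wrist'))
E
```

```text
0.0 [ 0.1810655  -0.64966147  0.23251   ] [ 9.90775186e-01  1.35512289e-01 -1.75698573e-04 -9.59348058e-04] 1.0001008028062746
side 45.434963578874 283.14311046501854 221.5933329971104 [[-0.631, -0.775, 0.017, 0.331], [-0.525, 0.411, -0.745, 0.334], [0.571, -0.48, -0.666, 0.878], [0.0, 0.0, 0.0, 1.0]]
top 49.36253714586339 277.54557252780734 214.3065415112212 [[0.002, -1.0, 0.004, -0.012], [-0.986, -0.003, -0.165, 0.535], [0.165, -0.004, -0.986, 0.974], [0.0, 0.0, 0.0, 1.0]]
{'vfov': 61.2237424474559, 'cx': 277.46391010911225, 'cy': 212.120936982622, 'T_tool_cam': array([[ 1.48729993e-04, -9.51958813e-01, -3.06226055e-01,
         8.46560202e-02],
       [ 9.99999480e-01,  4.50616968e-04, -9.15137276e-04,
         3.71826007e-04],
       [ 1.00916365e-03, -3.06225760e-01,  9.51958384e-01,
        -1.50525515e-01],
       [ 0.00000000e+00,  0.00000000e+00,  0.00000000e+00,
         1.00000000e+00]])}
```

View pics/top0.png

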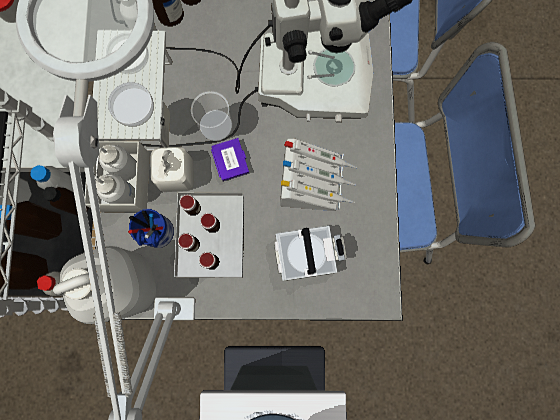

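View pics/side0.png

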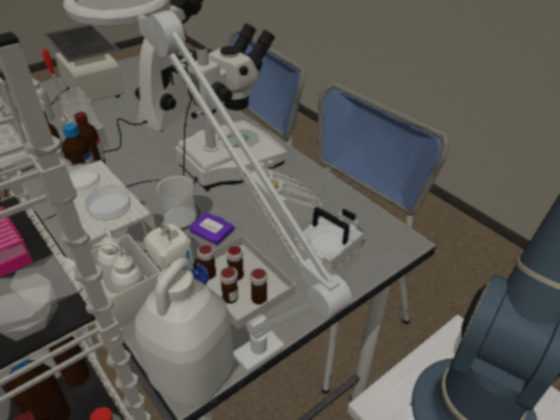

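The top view shows the carrier at about (308,252), with its black handle near vertical at (308,250). The turnbutton with its black fin is at the right (world -y), about (341,246). In the side view the handle is at (331,225) and the fin at (349,214).

```bash
cat > h.py <<'E'
import numpy as np,cv2
from station import *
def ray(n,uv,z):
    c=camera_info(n);f=210/np.tan(np.radians(c['vfov']/2));M=np.array(c['camera_from_world'])
    d=M[:3,:3].T@np.array([(uv[0]-c['cx'])/f,(uv[1]-c['cy'])/f,1]);o=-M[:3,:3].T@M[:3,3]
    return o+d*(z-o[2])/d[2]
E
python3 - <<'E'
from h import *
im=cv2.imread('pics/top0.png');x0,y0=265,215
g=im[y0:y0+75,x0:x0+100];m=(g.max(2)<45).astype('uint8')
n,l,st,ce=cv2.connectedComponentsWithStats(m)
for i in range(1,n):
    if st[i,4]<15: continue
    p=np.argwhere(l==i)[:,::-1].astype('float32')
    r=cv2.minAreaRect(p); b=cv2.boxPoints(r)+[x0,y0]
    c=ce[i]+[x0,y0]
    print(st[i],c,r[1],r[2],ray('top',c,.1065),ray('top',c,.075))
    print([np.round(ray('top',q,.1)[:2],4).tolist() for q in b])
cv2.imwrite('pics/c1.png',cv2.resize(g,None,fx=7,fy=7,interpolation=cv2.INTER_CUBIC))
E
```

```text
[ 36  13  15  46 304] [308.46710526 250.34868421] (45.70450210571289, 7.717594623565674) 80.31121826171875 [ 0.44968508 -0.07466506  0.1065    ] [ 0.45244395 -0.07693045  0.075     ]
[[0.4958, -0.0587], [0.4986, -0.0747], [0.4048, -0.0897], [0.4022, -0.074]]
[71 24  8 16 78] [339.56410256 246.57692308] (15.493175506591797, 5.099019527435303) 78.69007110595703 [ 0.45765106 -0.1390645   0.1065    ] [ 0.46067618 -0.14348225  0.075     ]
[[0.4731, -0.1322], [0.4753, -0.1427], [0.4436, -0.1483], [0.4415, -0.1379]]
```

View pics/c1.png

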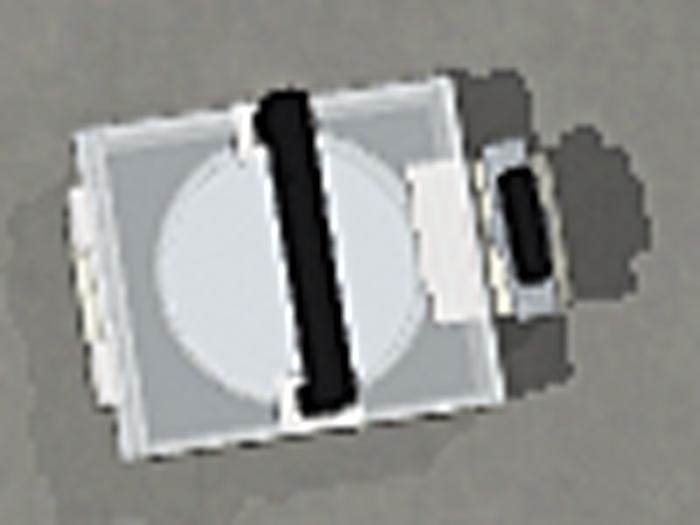

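Handle top centre is (0.450,-0.075), and the bar sits about 9.2° off world x. Fin is at (0.461,-0.144), which is 70 mm from the handle and matches the spec. Moving above the fin next.

```bash
python3 -m pendant '[[0.7,-0.7,0,0,0,0,40],[0.7,-0.7,0,0,0,0,40],[0.7,-0.7,0,0,0,0,40],[0.7,-0.7,0,0,0,0,40],[0.7,-0.7,0,0,0,0,40],[0.7,-0.7,0,0,0,0,40],[0.7,-0.7,0,0,0,0,40],[0.7,-0.7,0,0,0,0,40],[0.7,-0.7,0,0,0,0,40],[0.7,-0.7,0,0,0,0,40],[0.7,-0.7,0,0,0,0,40],[0.7,-0.7,0,0,0,0,40],[0.7,-0.7,0,0,0,0,40],[0.7,-0.7,0,0,0,0,40],[0.3,-0.4,0,0,0,1,40],[0,0,0,0,0,0,40],[0,0,0,0,0,0,40]]' 10
python3 - <<'E'
from h import *
s=state();print(s['time_s'],s['tcp_pos'],s['tool_rot'],s['joints'],s['wrist_force'])
cv2.imwrite('pics/w1.png',grab_frame('wrist'))
E
```

```text
time_s: 1.8
tcp_pos: [0.4604, -0.1492, 0.2333]
tool_rot: [0.996, 0.084, -0.0, 0.0]
wrist_force: [-0.1, 0.1, 0.3]
finger_gap: 0.459
gripper_force: 0.0
1.8 [ 0.46043408 -0.14915012  0.23326674] [ 9.96435601e-01  8.43553489e-02 -4.75958446e-04  2.03040163e-04] [ 0.5473819   0.17960555 -0.36321812  1.95638711  0.07535334  1.01916821
 -1.25196474] [-0.14490823  0.06345317  0.30909371]
```

View pics/w1.png

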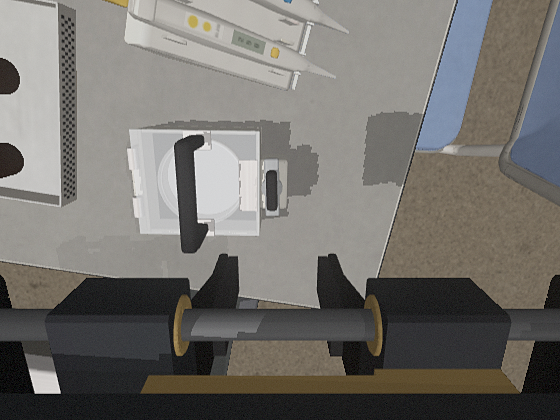

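Wrist view: fin at (272,190), handle bar at about (188,195), stand's nearest corner at about (295,88), and lowest pipette tip at (335,77). I'll check the fin against the top view and get the stand's height there.

```bash
cat >> h.py <<'E'
from scipy.spatial.transform import Rotation as Ro
def wray(uv,z=None,s=None):
    s=s or state();c=camera_info('wrist');f=210/np.tan(np.radians(c['vfov']/2));T=np.eye(4);T[:3,:3]=Ro.from_quat(s['tool_rot']).as_matrix();T[:3,3]=s['tcp_pos']
    M=T@np.array(c['T_tool_cam']);d=M[:3,:3]@np.array([(uv[0]-c['cx'])/f,(uv[1]-c['cy'])/f,1]);o=M[:3,3]
    return (o,d) if z is None else o+d*(z-o[2])/d[2]
E
python3 - <<'E'
from h import *
im=cv2.imread('pics/w1.png')
m=(im.max(2)<60).astype('uint8');m[250:]=0
n,l,st,ce=cv2.connectedComponentsWithStats(m)
for i in range(1,n):
    if st[i,4]<150 or st[i,0]<100 or st[i,0]>300: continue
    p=np.argwhere(l==i)[:,::-1].astype('float32');r=cv2.minAreaRect(p)
    print(st[i],ce[i],r,wray(ce[i],.1),wray(ce[i],.075),wray(ce[i],.067))
for z in(0,.05,.1,.14):
    print(z,wray((335,77),z),wray((295,88),z),wray((130,45),z))
a=cv2.resize(cv2.imread('pics/top0.png')[125:225,265:365],None,fx=5,fy=5,interpolation=cv2.INTER_CUBIC)
cv2.imwrite('pics/c2.png',a)
E
```

```text
[ 174  135   34  115 1129] [191.3914969  196.86625332] ((190.73812866210938, 192.2391815185547), (113.88241577148438, 29.51498031616211), 87.39744567871094) [ 0.45478925 -0.07872449  0.1       ] [ 0.44693576 -0.07366172  0.075     ] [ 0.44442264 -0.07204163  0.067     ]
[266 171  11  39 159] [271.74842767 187.68553459] ((271.0, 190.0), (38.0, 10.0), 90.0) [ 0.47358198 -0.14311656  0.1       ] [ 0.46738456 -0.14372819  0.075     ] [ 0.46540138 -0.14392391  0.067     ]
0 [ 0.57303054 -0.19008656  0.        ] [ 0.55597151 -0.15209056  0.        ] [0.56831136 0.01563685 0.        ]
0.05 [ 0.5692357  -0.18306137  0.05      ] [ 0.55439965 -0.15001669  0.05      ] [ 0.56513148 -0.00414613  0.05      ]
0.1 [ 0.56544085 -0.17603619  0.1       ] [ 0.5528278  -0.14794283  0.1       ] [ 0.5619516 -0.0239291  0.1      ]
0.14 [ 0.56240498 -0.17041604  0.14      ] [ 0.55157032 -0.14628374  0.14      ] [ 0.5594077  -0.03975548  0.14      ]
```

View pics/c2.png

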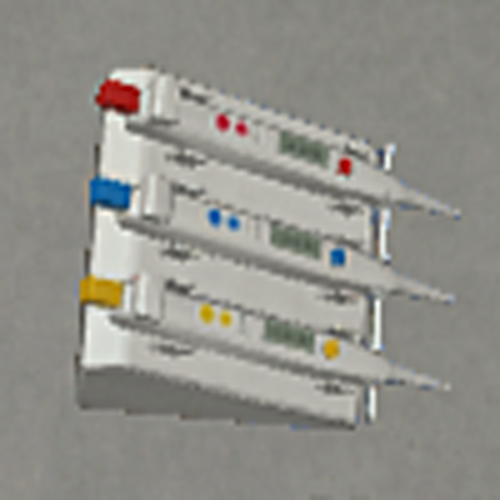

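The stand is a wedge, high on its left (y≈0) and low near y≈-0.14. The gripper body (z≥0.13) therefore clears it when turned. Both views put the fin at about (0.462,-0.144), so I'll descend onto it and grip.

```bash
python3 -m pendant '[[0.06,-0.13,0.4,0,0,0,32],[0,0,0.8,0,0,0,32],[0,0,0.8,0,0,0,32],[0,0,0.8,0,0,0,32],[0,0,0.6,0,0,0,32],[0,0,0.4,0,0,0,32],[0,0,0.2,0,0,0,32],[0,0,0,0,0,0,32],[0,0,0,0,0,0,32]]' 12
python3 -m pendant '[[0,0,0,0,0,0,20],[0,0,0,0,0,0,12],[0,0,0,0,0,0,5],[0,0,0,0,0,0,5],[0,0,0,0,0,0,5],[0,0,0,0,0,0,5],[0,0,0,0,0,0,5]]' 12
```

```text
time_s: 2.75
tcp_pos: [0.4627, -0.144, 0.0741]
tool_rot: [0.997, 0.083, 0.0, 0.0]
wrist_force: [0.6, 0.3, 1.2]
finger_gap: 0.365
gripper_force: 0.0
time_s: 3.45
tcp_pos: [0.4626, -0.1431, 0.0739]
tool_rot: [0.997, 0.084, 0.0, 0.0]
wrist_force: [-1.4, 0.5, 5.1]
finger_gap: 0.115
gripper_force: 12.0
```

```bash
python3 -m pendant '[[0,0,0,0,0,-1,5],[0,0,0,0,0,-1,5],[0,0,0,0,0,-1,5],[0,0,0,0,0,-1,5],[0,0,0,0,0,-1,5],[0,0,0,0,0,-1,5],[0,0,0,0,0,-1,5],[0,0,0,0,0,0,5]]'
python3 -c "
from station import *;print(state()['ft_torque'],state()['joints'])"
python3 -m pendant '[[0,0,0,0,0,-1,5],[0,0,0,0,0,-1,5],[0,0,0,0,0,-1,5],[0,0,0,0,0,-1,5],[0,0,0,0,0,-1,5],[0,0,0,0,0,-1,5],[0,0,0,0,0,-1,5],[0,0,0,0,0,0,5],[0,0,0,0,0,0,5],[0,0,0,0,0,0,5]]'
python3 -c "
from station import *;print(state()['ft_torque'])"
```

```text
time_s: 4.25
tcp_pos: [0.4628, -0.1434, 0.0739]
tool_rot: [0.9, 0.436, 0.0, 0.0]
wrist_force: [-1.3, 0.1, 6.3]
finger_gap: 0.111
gripper_force: 12.0
[0.04004372 0.20453495 0.0848979 ] [ 0.62662172  0.42739439 -0.50673327  2.10269683  0.32354997  0.68504867
 -0.7642937 ]
time_s: 5.25
tcp_pos: [0.4631, -0.1434, 0.0739]
tool_rot: [0.685, 0.729, 0.0, 0.001]
wrist_force: [-0.2, -0.1, 4.6]
finger_gap: 0.113
gripper_force: 12.0
[-0.01640958 -0.05632681  0.07574127]
```

```bash
python3 -m pendant '[[0,0,0,0,0,0,32],[0,0,0,0,0,0,32],[0,0,0,0,0,0,32],[0,0,-0.2,0,0,0,32],[0,0,-0.6,0,0,0,32],[0,0,-0.8,0,0,0,32],[0,0,-0.8,0,0,0,32],[0,0,-0.8,0,0,0,32],[0,0,-0.8,0,0,0,32]]'
python3 -m pendant '[[0,0,0,0,0,1,40],[0,0,0,0,0,1,40],[0,0,0,0,0,1,40],[0,0,0,0,0,1,40],[0,0,0,0,0,1,40],[0,0,0,0,0,1,40],[0,0,0,0,0,1,40],[0,0,0,0,0,1,40],[0,0,0,0,0,1,40],[0,0,0,0,0,1,40],[0,0,0,0,0,1,40],[0,0,0,0,0,1,40],[0,0,0,0,0,1,40],[0,0,0,0,0,1,40],[0,0,0,0,0,0,40],[0,0,0,0,0,0,40]]'
python3 - <<'E'
from h import *
s=state();print(s['wrist_force'])
im=grab_frame('wrist');cv2.imwrite('pics/w2f.png',im)
cv2.imwrite('pics/w2.png',cv2.resize(im[100:260,100:340],None,fx=3,fy=3))
m=(im.max(2)<60).astype('uint8');m[250:]=0
n,l,st,ce=cv2.connectedComponentsWithStats(m)
for i in range(1,n):
    if st[i,4]<100 or st[i,0]<100 or st[i,0]>300: continue
    p=np.argwhere(l==i)[:,::-1].astype('float32');r=cv2.minAreaRect(p)
    print(st[i],ce[i],r,wray(ce[i],.1,s),wray(ce[i],.072,s))
E
```

```text
time_s: 6.15
tcp_pos: [0.4622, -0.1429, 0.2353]
tool_rot: [0.685, 0.729, 0.0, 0.0]
wrist_force: [-0.0, 1.1, -0.0]
finger_gap: 0.368
gripper_force: 0.0
time_s: 7.75
tcp_pos: [0.4624, -0.143, 0.2338]
tool_rot: [0.996, 0.085, 0.0, 0.0]
wrist_force: [0.8, 0.5, -0.2]
finger_gap: 0.461
gripper_force: 0.0
[ 0.76693187  0.5457066  -0.16897177]
[ 182  139   32  111 1039] [198.42829644 200.81713186] ((197.6471710205078, 194.11976623535156), (110.28681945800781, 28.339075088500977), 87.95458984375) [ 0.45430809 -0.07769892  0.1       ] [ 0.445295   -0.07264303  0.072     ]
[259 186  39  16 199] [280.50753769 191.71356784] ((277.81707763671875, 193.1463623046875), (38.540611267089844, 12.478763580322266), 6.34019136428833) [ 0.47358264 -0.14376724  0.1       ] [ 0.46646724 -0.14521616  0.072     ]
```

View pics/w2.png

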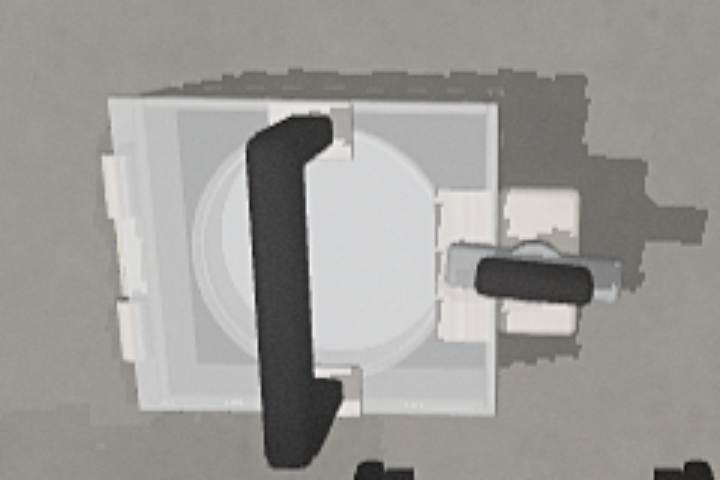

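The steel bar now lies along the carrier with its inner end over the lid, from about (445,262) to (620,280) in the crop, roughly 84° turned. The handle is still in place. Going to the handle.

```bash
python3 -m pendant '[[0,-0.6,0,0,0,0,40],[0,-0.7,0,0,0,0,40],[0,-0.43,0,0,0,0,40],[0,0,0.5,0,0,0,40],[0,0,0.8,0,0,0,40],[0,0,0.8,0,0,0,40],[0,0,0.7,0,0,0,40],[0,0,0.5,0,0,0,40],[0,0,0.27,0,0,0,40],[0,0,0,0,0,0,40],[0,0,0,0,0,0,40]]' 40
python3 -m pendant '[[0,0,0,0,0,0,25],[0,0,0,0,0,0,16],[0,0,0,0,0,0,8],[0,0,0,0,0,0,5],[0,0,0,0,0,0,5],[0,0,0,0,0,0,5],[0,0,0,0,0,0,5]]' 45
```

```text
time_s: 8.9
tcp_pos: [0.4516, -0.0749, 0.0914]
tool_rot: [0.996, 0.084, 0.001, 0.0]
wrist_force: [0.6, -0.3, 0.3]
finger_gap: 0.46
gripper_force: 0.0
time_s: 9.6
tcp_pos: [0.4508, -0.0746, 0.0909]
tool_rot: [0.996, 0.084, -0.0, -0.0]
wrist_force: [-0.7, 2.2, 2.2]
finger_gap: 0.155
gripper_force: 45.0
```

```bash
python3 -m pendant '[[0,0,-0.1,0,0,0,5],[0,0,-0.15,0,0,0,5],[0,0,-0.2,0,0,0,5],[0,0,-0.3,0,0,0,5],[0,0,-0.3,0,0,0,5],[0,0,-0.3,0,0,0,5],[0,0,-0.3,0,0,0,5],[0,0,-0.3,0,0,0,5],[0,0,-0.3,0,0,0,5],[0,0,-0.3,0,0,0,5],[0,0,-0.3,0,0,0,5],[0,0,-0.3,0,0,0,5],[0,0,-0.25,0,0,0,5],[0,0,-0.2,0,0,0,5],[0,0,-0.15,0,0,0,5],[0,0,-0.1,0,0,0,5],[0,0,0,0,0,0,5],[0,0,0,0,0,0,5],[0,0,0,0,0,0,5],[0,0,0,0,0,0,5]]' 50
python3 -m pendant '[[0,0,0,0,0,0,5],[0,0,0,0,0,0,5],[0,0,0,0,0,0,5],[0,0,0,0,0,0,5],[0,0,0,0,0,0,5],[0,0,0,0,0,0,5]]'
python3 - <<'E'
from h import *
s=state();print(s['ft_torque'],np.abs(s['qvel']).max())
a=grab_frame('side')[120:280,240:440];b=grab_frame('wrist')
cv2.imwrite('pics/s3.png',np.hstack([cv2.resize(a,(400,320)),cv2.resize(b,(400,320))]))
E
```

```text
time_s: 11.6
tcp_pos: [0.4506, -0.0749, 0.2444]
tool_rot: [0.997, 0.083, -0.0, -0.0]
wrist_force: [0.6, -0.3, -6.4]
finger_gap: 0.151
gripper_force: 50.0
time_s: 12.2
tcp_pos: [0.4509, -0.075, 0.2447]
tool_rot: [0.997, 0.083, 0.0, 0.0]
wrist_force: [-0.1, -0.9, -5.1]
finger_gap: 0.151
gripper_force: 50.0
[ 0.05441766  0.03958653 -0.03363317] 0.00203551659936681
```

View pics/s3.png

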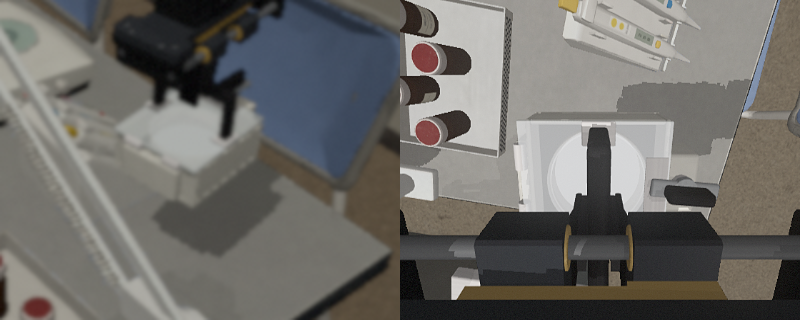

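The carrier hangs level in the air at about (190,150) in the left half. In the right half the turnbutton lies over the lid edge at about (680,188), nothing touches the carrier, and the wrist carries about 5–6 N. The arm is at rest, so I'm handing in.

```bash
python3 -c "
from station import *;print(finish_job())"
```

```text
the job is handed in; nothing more can be done
None
```

I turned the turnbutton about 84° so its bar locks the lid, then lifted the carrier by its handle to about 15 cm above the table. I handed the job in at about 12 s, with the arm still holding the carrier at 50 N. At hand-in the carrier looked level and clear of everything in the pictures; the judge's verdict was not shown.

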